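Hang the small pail on the keeper bracket

ROBOT

A 7-joint arm with a two-finger parallel gripper is mounted at the origin on a cart in front of the work surface, level with it; the furniture and walls round the work are solid. World frame = base frame: x ahead of the robot, y to its left, z up, the work surface at z = 0. Lengths are in m, angles in rad, forces in N, time in s.
With the tool pointing down it reaches from about 0.4 to 0.85 m from the base axis. Payload 4.5 kg.
Tool frame: the origin (TCP) lies at the very end of the fingers, on their centre line; the grasp point (between the pads) lies 19 mm behind it (r.grip_depth is the distance from the TCP to the grasp point, in m); z points along the fingers, y is the line along which they close (so a half turn about z gives the same grasp; the last joint's range is limited). The gripper opens to 88 mm and grips with 3 to 60 N. Pads are 18 mm wide; open, the fingers measure 123 mm over their backs; the gripper's body (75 mm by 187 mm) begins 45 mm behind the grasp point.
Start: joints at [1.225, 0.689, -0.195, 1.565, 0.157, 0.902, -0.215], TCP at [0.232, -0.58, 0.239] pointing down, gripper open.
Joint ranges: [-3.01, 3.01], [-0.46, 2.08], [-1.47, 1.51], [0.13, 2.56], [-1, 4.14], [0.04, 2.09], [-2.66, 2.66]. Speed limits (rad/s): [2.57, 2.57, 3.14, 3.14, 3.14, 3.14, 3.14].

INTERFACE

Orientations are given as a unit quaternion [x, y, z, w].
In Python, from plant import r, get_image gives the robot as it stands. The module is installed in compiled form; this text tells all that it offers.
- The arm moves only by the tool servo_tool, never from a script. Its argument "commands" is a list of rows, each a list of 3 entries, a list of its own where there are three numbers: the finger opening in mm, from 0 to 88.1, then the shift along the tool's x, y, z in mm, then the turn, a rotation vector about the tool's x, y, z in units of 6 degrees (1.0 is 6 degrees). In form: [[hand, [x, y, z], [wx, wy, wz]], ...]. A call has 1 to 8 rows; each row shifts and turns the commanded pose from where the row before left it, along the tool's axes as they then stand; what a row does not reach is not made up. A row lasts 1/12 s, in which the tool goes at most 41.7 mm and 7.16 degrees, less where a joint would pass 70% of its speed; a pose out of reach is approached as far as the arm can. A call with a gripper value outside its range is refused whole. The fingers move at their own pace and stop on an object; the grip force is fixed at half the most. Time passes only in rows, so rows that do not move let the fingers close. It gives the time, the measured TCP pose, the force, the opening and the grip force at its end, in the units of the state.
- r.read_state(): the state, without advancing time (a new reading comes with each control period).
- get_image(name): name is "side" or "top"; returns a dict with "image" (480x640x3 uint8, red, green, blue), "range_z" (480x640 float32, m along the optical axis (not along the pixel's ray), 0 where there is no reading), "camera_matrix" (3x3 intrinsics, pixels), "world_from_camera" (4x4, takes a point from camera to world coordinates). Camera axes: x right, y up, looking along -z (the intrinsics and any distortion apply to the point x, -y, -z); pixel columns grow to the right and rows downward; lengths in m; the calibration is good to about 2 mm. A picture is of the moment at which its call begins.
- r.finish_job(): hands the job in; it is judged then, once.
The state is a dict: "t": time; "joint_pos": joint angles; "joint_vel": joint speeds; "joint_torque": joint torques, N m; "eef_pos": TCP position; "tool_rot": TCP orientation; "contact_force": force on the tool from outside, world axes, zero at the start; "moment": the same for the moment, N m; "gripper_width": finger opening in m; "grip_force": force on a finger pad.
Only numpy, scipy, OpenCV 4.12 (cv2) and the standard library are available. Lean on these libraries where they do the work, as an engineer would, in place of code of your own. Each camera call takes 0.05 s, during which the arm holds its last target. There are 200 camera calls.

TASK

The handle (bail) of the small grey tin pail lies flat: with the pail still standing on the bench, raise the bail upright, then lift the pail by it. Hang it on the twin-pronged bracket: feel for the open front of the prongs with the bail wire, slide it gently back under the two keepers until it drops into the notches behind, never forcing the bracket, and leave the pail hanging there upright and still. Leave the brass tin and the wooden sheave where they are.

Things in the scene. Friction and masses are not known exactly. Their poses are not given: they have to be found in the camera images.
- pail: open grey tin pail, 65 mm across, 86 mm high, 0.42 kg (varies by a fifth); origin at the centre of its underside, z up. Its bail, a square U of 5 mm round wire with legs 76 mm apart, turns in two ears 76 mm above the underside, on the pail's own y axis; the bail's straight top wire is parallel to that axis, 78 mm from it. Lying flat, the bail sticks out level towards the pail's -x.
- bail (a joint): angle of the bail: 0 = lying flat and level towards the pail's -x (a stop), 1.57 = upright above the pail, 3.14 = flat on the other side. A little friction keeps it where it is left; it starts between 0 and 0.3. The hinge is what keeps the pail hanging level when it is held by the bail.
- bail_grip (a point): centre of the turned wooden grip on the middle of the bail's top wire: a sleeve that turns freely on the wire, 12 mm across, 30 mm long, along the point's own y axis (= the pail's y axis). Bare 5 mm wire continues 15 mm on both sides of it, then the corners. To hang the pail, bring it from in front of the prong tips, with the top wire above them, so both prongs pass through the U between its legs.
- bracket: fixed steel bracket: foot plate, 22 mm square post, and a head with two prongs (5 mm plates at y = -27 and +27 mm, 49 mm clear between) that reach along its own -x to carry the wire on both sides of the grip. Origin: centre of the post's underside, z up. The post ends 198 mm above the bench; the head's tops lie within 24 mm of its shelf level. Rigid: at most 18 N may be put on it with the pail.
- bracket_seat (a point): where the middle of the bail's top wire lies when seated, for the MIDDLE height setting only (true height up to 12 mm off): bracket x = -68 mm, y = 0, 192.5 mm above the bench; axes as the bracket. The notch is 5 mm deeper than the shelf, from x = -74 to -62 mm, with a wall behind; the keeper bar over x = -86 to -60 mm leaves 8 mm above shelf level and is 16 mm thick.
- brass_tin: squat brass tin, 58 mm across, 39 mm high, a bystander; origin at the centre of its underside
- sheave: dark wooden pulley wheel lying flat, 63 mm across, 22 mm high, a bystander; origin at the centre of its underside
- bracket_shelf (a point): middle of the open front of the prongs at shelf level, for the MIDDLE height setting: bracket x = -100 mm, y = 0, 195 mm above the bench; axes as the bracket. The head is clamped by hand anywhere up to 12 mm higher or lower and that is not measured: feel for it. The level shelf runs from x = -115 mm (upturned tip, 10 mm high, 6 mm thick) back to -74 mm; it is open above as far as x = -86 mm.
Things that resemble listed ones, but are neither listed nor needed, are in the scene too. What is meant by the pail is not green, and is the smaller of those in its own colour.

How it is judged:
On the way, in this order (a step that is already met when the one before it is completed fails the run):
1. the bail stands upright (within 0.35 rad) while the pail still stands upright on the bench (value of joint bail between 1.22 and 1.92 rad and height (world z) of pail below 0.008 m and angle between pail's own z axis and vertical below 0.2 rad), for 0.1 s.
2. the pail is lifted clear of the bench by its bail (height (world z) of pail above 0.02 m and angle between pail's own z axis and vertical below 0.6 rad and contact force between the fingers and pail above 0.5 N), for 0.2 s.
At the end, for the whole second after the job is handed in: the pail hangs by its bail on both prongs, the wire in the notches under the keepers (bail grip within 5 mm of the seat along the prongs, 12 mm across them, and at the seat's height for some setting of the head), pail clear of the bench, upright within 0.25 rad and still (under 40 mm/s) (x of bail_grip in the frame of bracket_seat between -0.005 and 0.005 m and y of bail_grip in the frame of bracket_seat between -0.012 and 0.012 m and z of bail_grip in the frame of bracket_seat between -0.0155 and 0.0155 m and height (world z) of pail above 0.012 m and angle between pail's own z axis and vertical below 0.25 rad and contact force between pail and bracket above 1 N and linear speed of pail below 0.04 m/s); the robot touches nothing.
It fails at once if the bracket is forced: more than 18 N between pail and bracket (contact force between pail and bracket above 18 N).
It fails at once if the brass tin or the sheave is moved by more than 30 mm (distance of any of brass_tin, sheave from where it was at the start of the episode above 0.03 m).
It also fails if it takes over 67 s, if anything falls off the work surface, if the arm or the gripper's body presses on something with over 40 N, if the wrist force passes 120 N, or if a joint passes its speed limit or range.

## Working session

There is one attempt and no reset: what is moved stays moved. The work goes in short steps, Python scripts to look and compute and a tool call to move; the robot and the scene stay as the last step left them, time stands still between calls to the robot, and variables do not carry over. Pictures are saved under pics/ and viewed, at most 10 in all, crops included, and the job is handed in when it is done.

Besides the shell and the picture viewer there is one more tool, called after ">>>" by a JSON object that holds its "fn" and its "kwargs". servo_tool: Moves the arm, as the interface text tells. Its arguments: {"type":"object","properties":{"commands":{"type":"array","items":{"type":"array"}}},"required":["commands"]}

```bash
mkdir -p pics; cat > h.py <<'E'
import numpy as np, cv2
from plant import r, get_image
def snap(cam,name):
    d=get_image(cam); cv2.imwrite('pics/%s.png'%name,d['image'][:,:,::-1]); np.savez('pics/%s.npz'%name,**d); return d
def load(name): return dict(np.load('pics/%s.npz'%name))
def cloud(d):
    K=d['camera_matrix'];z=d['range_z'];v,u=np.mgrid[0:480,0:640]
    p=np.stack([(u-K[0,2])/K[0,0]*z,-(v-K[1,2])/K[1,1]*z,-z,np.ones_like(z)],-1)
    w=(p@d['world_from_camera'].T)[...,:3]; w[z==0]=np.nan; return w
E
python3 - <<'E'
from h import *
for c in('top','side'):
    d=snap(c,c+'0'); print(c,d['camera_matrix'].round(1).tolist(),d['world_from_camera'].round(3).tolist())
s=r.read_state();print(s['t'],s['eef_pos'],s['tool_rot'],s['contact_force'],s['gripper_width'],r.grip_depth)
E
```

```text
top [[545.4, 0.0, 322.8], [0.0, 545.4, 239.9], [0.0, 0.0, 1.0]] [[0.02, 0.998, -0.057, 0.43], [-1.0, 0.02, 0.01, 0.042], [0.011, 0.057, 0.998, 1.538], [0.0, 0.0, 0.0, 1.0]]
side [[436.5, 0.0, 324.5], [0.0, 436.5, 245.2], [0.0, 0.0, 1.0]] [[-0.998, 0.026, -0.062, 0.473], [-0.067, -0.485, 0.872, 0.843], [-0.007, 0.874, 0.485, 0.585], [0.0, 0.0, 0.0, 1.0]]
0.1 [ 0.23144    -0.57997678  0.23799157] [ 9.82018727e-01  1.88781770e-01 -2.29060244e-04 -7.80925997e-04] [ 0.76220263 -0.35633755 -0.01814961] 0.08800791398936941 0.0187
```

View pics/top0.png

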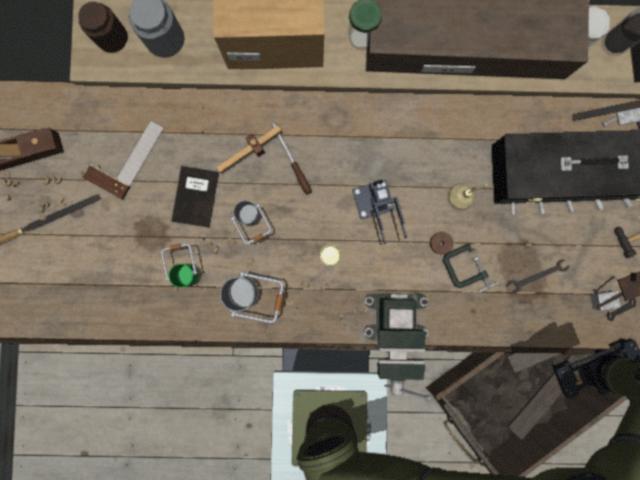

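View pics/side0.png

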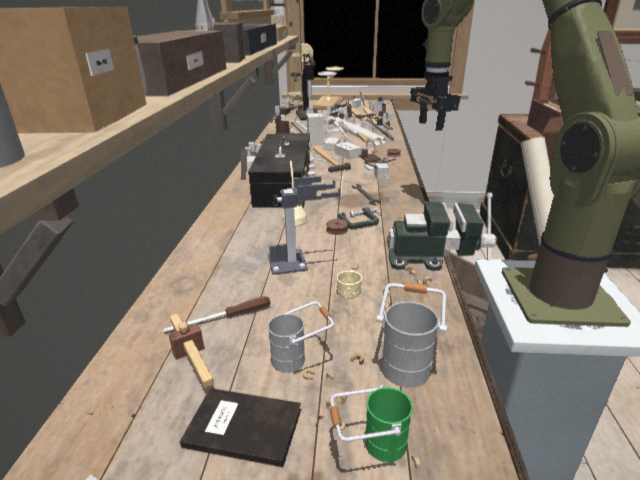

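Candidates for the pail (top view): small grey (250,218), large grey (240,292) and green (183,275). I choose the small grey one and will check it in a crop, together with the bracket at (380,200).

```bash
python3 - <<'E'
from h import *
a=load('top0');b=load('side0')
f=lambda im,x,y,w,h,s:cv2.resize(im[y:y+h,x:x+w,::-1],None,fx=s,fy=s,interpolation=cv2.INTER_CUBIC)
o=np.vstack([np.hstack([f(a['image'],220,185,80,60,5),f(a['image'],345,170,80,80*3//4,5)]),np.hstack([f(b['image'],255,280,80,60,5)[:300],cv2.resize(f(b['image'],260,175,80,60,5),(400,300))])])
cv2.imwrite('pics/crop1.png',o)
w=cloud(a);
for n,(x,y,ww,h) in dict(pail=(225,195,55,50),brk=(350,172,62,75)).items():
    s=w[y:y+h,x:x+ww].reshape(-1,3); print(n)
    for z0 in np.arange(0.01,0.26,0.02):
        q=s[(s[:,2]>z0)&(s[:,2]<z0+.02)]
        if len(q):print(z0.round(3),len(q),q.mean(0).round(3),q.min(0).round(3),q.max(0).round(3))
E
```

```text
pail
0.01 64 [0.572 0.249 0.019] [0.501 0.208 0.01 ] [0.616 0.286 0.03 ]
0.03 48 [0.59  0.243 0.04 ] [0.555 0.208 0.031] [0.616 0.269 0.049]
0.05 51 [0.586 0.241 0.059] [0.555 0.207 0.05 ] [0.616 0.269 0.07 ]
0.07 251 [0.564 0.227 0.083] [0.501 0.169 0.07 ] [0.617 0.275 0.09 ]
0.09 52 [0.526 0.208 0.092] [0.504 0.172 0.09 ] [0.616 0.269 0.103]
brk
0.01 223 [ 0.632 -0.101  0.013] [ 0.538 -0.196  0.01 ] [ 0.707 -0.053  0.03 ]
0.03 16 [ 0.65  -0.102  0.038] [ 0.622 -0.106  0.031] [ 0.677 -0.097  0.045]
0.05 31 [ 0.656 -0.103  0.056] [ 0.62  -0.107  0.05 ] [ 0.678 -0.098  0.069]
0.07 5 [ 0.626 -0.104  0.08 ] [ 0.619 -0.105  0.074] [ 0.632 -0.102  0.089]
0.09 6 [ 0.625 -0.104  0.098] [ 0.617 -0.106  0.091] [ 0.631 -0.102  0.109]
0.11 2 [ 0.622 -0.105  0.11 ] [ 0.62  -0.105  0.11 ] [ 0.623 -0.104  0.11 ]
0.15 3 [ 0.637 -0.103  0.165] [ 0.627 -0.116  0.16 ] [ 0.656 -0.096  0.169]
0.17 149 [ 0.608 -0.118  0.184] [ 0.503 -0.174  0.17 ] [ 0.664 -0.092  0.19 ]
0.19 376 [ 0.6   -0.124  0.196] [ 0.503 -0.178  0.19 ] [ 0.66  -0.092  0.21 ]
0.21 135 [ 0.577 -0.129  0.217] [ 0.536 -0.166  0.21 ] [ 0.617 -0.093  0.225]
```

View pics/crop1.png

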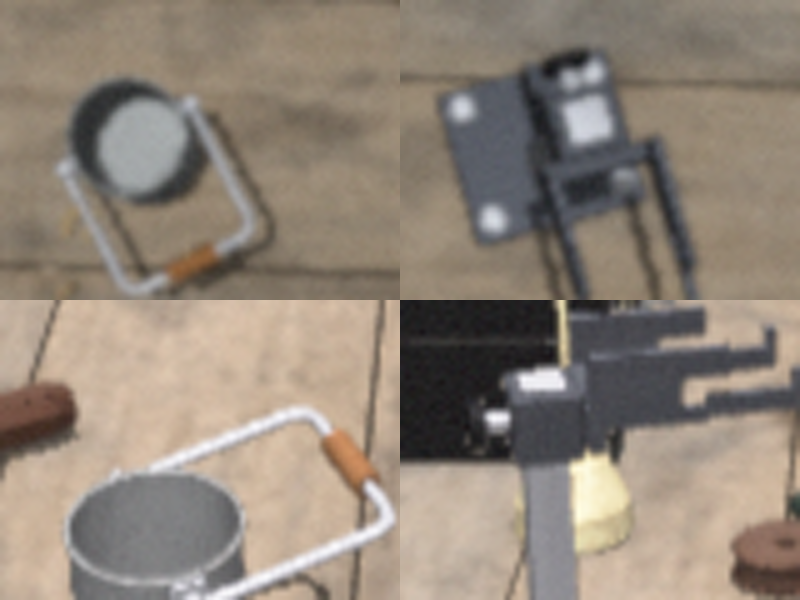

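The crop confirms the small grey pail: bail towards lower right, grip at (258,237), ears at (258,206) and (233,219). Bracket: post top at about (383,194), prongs running down and to the right.

```bash
cat >> h.py <<'E'
def pix(d,u,v,z):
    K=d['camera_matrix'];T=d['world_from_camera'];q=T[:3,:3]@np.array([(u-K[0,2])/K[0,0],-(v-K[1,2])/K[1,1],-1.]);t=T[:3,3];return t+q*(z-t[2])/q[2]
E
python3 - <<'E'
from h import *
a=load('top0');w=cloud(a)
L=pix(a,233.4,218.6,.076);R=pix(a,258,205.6,.076);G=pix(a,258,237.4,.093);C1=pix(a,246,243,.09);C2=pix(a,270.4,230.6,.09)
print('ears',L,R,np.linalg.norm(L-R),'mid',(L+R)/2);print('grip',G,C1,C2)
d=R-L;print('axis deg',np.degrees(np.arctan2(d[1],d[0])))
d=C2-C1;print('wire deg',np.degrees(np.arctan2(d[1],d[0])))
d=G-(L+R)/2;print('bail dir deg',np.degrees(np.arctan2(d[1],d[0])),np.hypot(d[0],d[1]))
s=w[195:245,225:280].reshape(-1,3);s=s[(s[:,2]>.076)&(s[:,0]>.54)];print('rim fit',(s.max(0)+s.min(0))/2)
im=a['image'].astype(float)
g=w[234:241,255:262];print('grip depth z',np.nanmax(g[...,2]),np.nanmedian(g[...,2]))
print('post',pix(a,382.6,193.6,.198))
s=w[172:247,350:412].reshape(-1,3);s=s[s[:,2]>.165]
rc=cv2.minAreaRect(s[:,:2].astype(np.float32)*1000);print(rc,cv2.boxPoints(rc).round(1).tolist())
# fwd direction search
post=pix(a,382.6,193.6,.198)
for yaw in (10,13,16,19):
    t=np.radians(yaw);e=np.array([np.cos(t),np.sin(t)]);n=np.array([-e[1],e[0]])
    x=(s[:,:2]-post[:2])@e;y=(s[:,:2]-post[:2])@n
    m=(x<-60);yl=y[m&(y>0)];yr=y[m&(y<0)];print(yaw,yl.mean(),yl.std(),yr.mean(),yr.std(),x.min())
    if yaw==13:np.savez('b.npz',s=s,post=post)
E
```

```text
ears [0.56671941 0.26922637 0.076     ] [0.60318718 0.20416945 0.076     ] 0.07458083464248214 mid [0.5849533  0.23669791 0.076     ]
grip [0.51646276 0.20005525 0.093     ] [0.5011114  0.23179528 0.09      ] [0.53541701 0.16793619 0.09      ]
axis deg -60.727111820768
wire deg -61.7549596909369
bail dir deg -151.8530721313226 0.0776765005808745
rim fit [0.57924093 0.2225177  0.08603418]
grip depth z 0.10251991724252552 0.08806526383253277
post [ 0.62503977 -0.11658241  0.198     ]
((585.7551879882812, -126.58970642089844), (157.36001586914062, 59.60009765625), 17.12533187866211) [[501.79998779296875, -121.30000305175781], [519.2999877929688, -178.1999969482422], [669.7000122070312, -131.89999389648438], [652.2000122070312, -74.9000015258789]]
10 nan nan nan nan -0.12174875317175482
13 nan nan nan nan -0.12086711300382383
16 nan nan nan nan -0.11965418448051937
19 nan nan nan nan -0.11993698299431124<stdin>:19: RuntimeWarning: Mean of empty slice.
  ret = ret.dtype.type(ret / rcount)
  ret = _var(a, axis=axis, dtype=dtype, out=out, ddof=ddof,
  arrmean = um.true_divide(arrmean, div, out=arrmean,
  ret = ret.dtype.type(ret / rcount)
```

>>> {"fn": "servo_tool", "kwargs": {"commands": [[60,[0,0,-20],[0,0,-1.15]],[60,[0,0,-20],[0,0,-1.15]],[60,[0,0,-20],[0,0,-1.15]],[60,[0,0,-20],[0,0,-1.15]],[60,[0,0,-20],[0,0,-1.15]],[60,[0,0,-20],[0,0,-1.15]],[60,[0,0,-20],[0,0,-1.15]],[60,[0,0,-20],[0,0,-1.15]]]}}

```text
t: 0.77
eef_pos: [0.2314, -0.5802, 0.3993]
tool_rot: [0.781, 0.625, 0.0, -0.001]
contact_force: [0.6, 0.3, -0.9]
gripper_width: 0.06
grip_force: 0.0
```

>>> {"fn": "servo_tool", "kwargs": {"commands": [[60,[0,0,0],[0,0,-1.15]],[60,[0,0,0],[0,0,-1.15]],[60,[0,0,0],[0,0,-1.15]],[60,[0,0,0],[0,0,-1.15]],[60,[0,0,0],[0,0,-1.15]],[60,[0,0,0],[0,0,-1.15]]]}}

```text
t: 1.27
eef_pos: [0.2314, -0.5803, 0.3982]
tool_rot: [0.51, 0.86, 0.0, -0.001]
contact_force: [-0.7, -0.4, 0.8]
gripper_width: 0.0601
grip_force: 0.0
```

```bash
cat >> h.py <<'E'
from scipy.spatial.transform import Rotation as Ro
def st():
    s=r.read_state();R=Ro.from_quat(s['tool_rot']).as_matrix()
    print('t',round(s['t'],2),'tcp',(s['eef_pos']*1000).round(1),'yaw',np.degrees(np.arctan2(R[1,0],R[0,0])).round(2),'zaxis',R[:,2].round(3),'F',s['contact_force'].round(2),'w',round(s['gripper_width']*1000,1),'g',np.round(s['grip_force'],1));return s,R
def to(p,yaw):
    s,R=st();dy=(yaw-np.degrees(np.arctan2(R[1,0],R[0,0]))+180)%360-180
    print('  to tool shift mm',(R.T@(np.array(p)-s['eef_pos'])*1000).round(1),'wz units',round(-dy/6,2))
E
python3 - <<'E'
from h import *
from scipy.optimize import minimize_scalar
b=np.load('b.npz');s=b['s'];post=b['post']
def loc(yaw):
    t=np.radians(yaw);e=np.array([np.cos(t),np.sin(t)]);n=np.array([-e[1],e[0]]);q=s[:,:2]-post[:2];return q@e,q@n
def cost(yaw):
    x,y=loc(yaw);m=(x<-.055)&(s[:,2]<.23);l=y[m&(y>np.median(y[m]))];rr=y[m&(y<=np.median(y[m]))];c=lambda v:np.abs(v-np.median(v)).mean();return c(l)+c(rr)
ys=np.arange(8,25,.5);c=[cost(k) for k in ys];Y=ys[np.argmin(c)];print('yaw',Y,min(c))
x,y=loc(Y)
m=x<-.055;mm=(y[m].min()+y[m].max())/2
print('prongs',np.median(y[m&(y>mm)]),np.median(y[m&(y<mm)]),'xmin',x.min())
for x0 in np.arange(-.125,.02,.005):
    for sg in(1,-1):
        k=(x>=x0)&(x<x0+.005)&((y-mm)*sg>0)
        if k.sum():print(round(x0,3),sg,k.sum(),np.round(np.median(s[k,2]),4),np.round(s[k,2].max(),4),end=' | ')
    print()
st();to((.516,.2,.36),118.6)
E
```

```text
yaw 12.0 0.00461526191628963
prongs 0.022467961076776007 -0.03149876792724301 xmin -0.12119794096929165
-0.125 1 2 0.1931 0.1968 | 
-0.12 1 6 0.1993 0.2074 | -0.12 -1 2 0.196 0.1968 | 
-0.115 1 4 0.1946 0.1954 | -0.115 -1 8 0.2014 0.2042 | 
-0.11 1 7 0.1921 0.1978 | -0.11 -1 5 0.1938 0.1947 | 
-0.105 1 4 0.1937 0.1966 | -0.105 -1 6 0.1927 0.1961 | 
-0.1 1 6 0.1942 0.1984 | -0.1 -1 5 0.1918 0.1936 | 
-0.095 1 5 0.1929 0.1956 | -0.095 -1 6 0.1929 0.1965 | 
-0.09 1 4 0.1948 0.2163 | -0.09 -1 6 0.1917 0.1943 | 
-0.085 1 8 0.2122 0.22 | -0.085 -1 5 0.1961 0.2126 | 
-0.08 1 6 0.2172 0.221 | -0.08 -1 9 0.2038 0.2212 | 
-0.075 1 9 0.2115 0.2221 | -0.075 -1 9 0.2147 0.2194 | 
-0.07 1 9 0.214 0.2186 | -0.07 -1 10 0.2101 0.2246 | 
-0.065 1 8 0.2132 0.2174 | -0.065 -1 9 0.2042 0.2231 | 
-0.06 1 8 0.2114 0.2244 | -0.06 -1 9 0.2154 0.2211 | 
-0.055 1 8 0.2147 0.2172 | -0.055 -1 9 0.204 0.2208 | 
-0.05 1 9 0.2103 0.2187 | -0.05 -1 10 0.2146 0.2212 | 
-0.045 1 7 0.2152 0.2188 | -0.045 -1 9 0.2051 0.2197 | 
-0.04 1 8 0.2157 0.2175 | -0.04 -1 9 0.217 0.2197 | 
-0.035 1 8 0.2142 0.2166 | -0.035 -1 9 0.2133 0.2172 | 
-0.03 1 16 0.1944 0.2217 | -0.03 -1 9 0.2148 0.2193 | 
-0.025 1 32 0.1931 0.2212 | -0.025 -1 24 0.1931 0.2254 | 
-0.02 1 25 0.1932 0.2225 | -0.02 -1 26 0.1944 0.2201 | 
-0.015 1 21 0.1947 0.2007 | -0.015 -1 15 0.194 0.2148 | 
-0.01 1 23 0.1971 0.1999 | -0.01 -1 8 0.1985 0.2002 | 
-0.005 1 25 0.1954 0.2009 | -0.005 -1 9 0.1963 0.1987 | 
0.0 1 23 0.1966 0.2039 | 0.0 -1 8 0.1956 0.1993 | 
0.005 1 25 0.1968 0.2039 | 0.005 -1 6 0.1939 0.1992 | 
0.01 1 22 0.1967 0.2024 | 0.01 -1 9 0.1948 0.1994 | 
0.015 1 14 0.1925 0.2003 | 0.015 -1 6 0.1931 0.1985 | 
t 1.27 tcp [ 231.4 -580.3  398.2] yaw 118.7 zaxis [-0.001  0.001 -1.   ] F [-0.69 -0.37  0.76] w 60.1 g 0.0
t 1.27 tcp [ 231.4 -580.3  398.2] yaw 118.7 zaxis [-0.001  0.001 -1.   ] F [-0.69 -0.37  0.76] w 60.1 g 0.0
  to tool shift mm [547.7 624.3  38.7] wz units 0.02
```

>>> {"fn": "servo_tool", "kwargs": {"commands": [[60,[27,31,0],[0,0,0]],[60,[27,31,0],[0,0,0]],[60,[27,31,0],[0,0,0]],[60,[27,31,0],[0,0,0]],[60,[27,31,0],[0,0,0]],[60,[27,31,0],[0,0,0]],[60,[27,31,0],[0,0,0]],[60,[27,31,0],[0,0,0]]]}}

```text
t: 1.93
eef_pos: [0.3472, -0.2707, 0.3985]
tool_rot: [0.513, 0.859, -0.0, -0.0]
contact_force: [1.2, -0.0, -0.9]
gripper_width: 0.0597
grip_force: 0.0
```

>>> {"fn": "servo_tool", "kwargs": {"commands": [[60,[27,31,0],[0,0,0]],[60,[27,31,0],[0,0,0]],[60,[27,31,0],[0,0,0]],[60,[27,31,0],[0,0,0]],[60,[27,31,0],[0,0,0]],[60,[27,31,0],[0,0,0]],[60,[27,31,0],[0,0,0]],[60,[27,31,0],[0,0,0]]]}}

```text
t: 2.6
eef_pos: [0.463, 0.0369, 0.3985]
tool_rot: [0.513, 0.859, -0.0, -0.0]
contact_force: [1.4, -0.7, -0.1]
gripper_width: 0.06
grip_force: 0.0
```

>>> {"fn": "servo_tool", "kwargs": {"commands": [[40,[27,31,20],[0,0,0]],[40,[27,31,20],[0,0,0]],[40,[27,31,20],[0,0,0]],[40,[27,31,30],[0,0,0]],[40,[0,0,30],[0,0,0]],[40,[0,0,30],[0,0,0]],[40,[0,0,30],[0,0,0]],[40,[0,0,0],[0,0,0]]]}}

```text
t: 3.27
eef_pos: [0.5111, 0.1698, 0.2242]
tool_rot: [0.512, 0.859, -0.005, -0.003]
contact_force: [-0.9, -1.4, -0.8]
gripper_width: 0.0402
grip_force: 0.0
```

```bash
python3 - <<'E'
from h import *
d=snap('side','side1');t=snap('top','top1')
to((.516,.2,.15),118.6)
f=lambda im,x,y,w,h,s:cv2.resize(im[y:y+h,x:x+w,::-1],None,fx=s,fy=s,interpolation=cv2.INTER_CUBIC)
a=load('top0')['image']
cv2.imwrite('pics/crop2.png',np.hstack([f(d['image'],240,230,120,150,4),f(a,370,170,40,75,8)[:600]]))
E
```

```text
t 3.37 tcp [513.9 171.8 229.2] yaw 118.37 zaxis [-0.002 -0.001 -1.   ] F [0.16 0.34 0.24] w 40.0 g 0.0
  to tool shift mm [23.8 15.4 79.2] wz units -0.04
```

View pics/crop2.png

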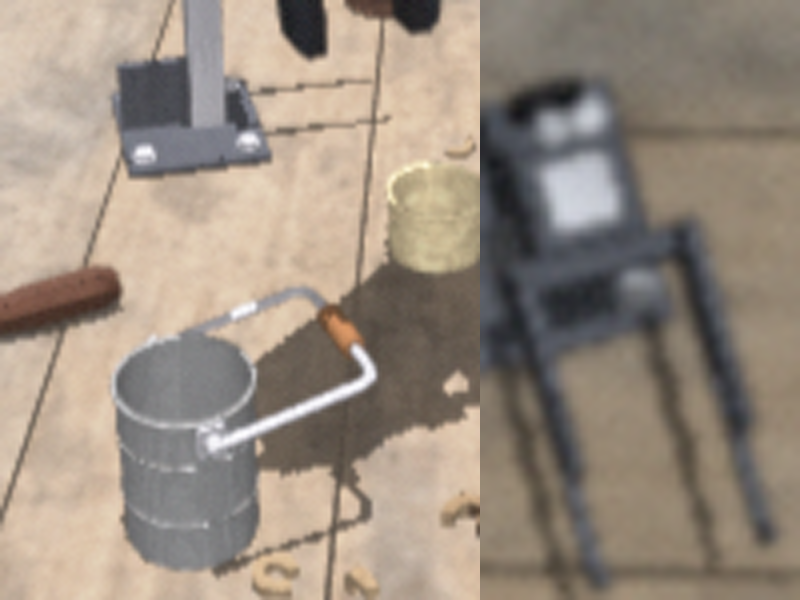

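```bash
python3 - <<'E'
from h import *
a=load('top0');d=load('side1')
from scipy.optimize import minimize_scalar,least_squares
def ray(d,u,v):
    p=pix(d,u,v,0.);c=d['world_from_camera'][:3,3];return c,(p-c)/np.linalg.norm(p-c)
A=[];B=[]
for dd,u,v in((a,258,237.4),(d,324.8,312.3)):
    c,e=ray(dd,u,v);P=np.eye(3)-np.outer(e,e);A.append(P);B.append(P@c)
x=np.linalg.lstsq(np.vstack(A),np.hstack(B),rcond=None);print('grip',x[0],x[1])
tl=pix(a,384.75,242.25,.2);tr=pix(a,405.6,236.25,.2);rl=pix(a,375,203.75,.2165);rr=pix(a,396,198.5,.2165)
for p,q in((rl,tl),(rr,tr)):
    v=p-q;print(np.degrees(np.arctan2(v[1],v[0])),np.hypot(*v[:2]))
for p,q in((tl,tr),(rl,rr)):
    v=p-q;print('perp',np.degrees(np.arctan2(v[1],v[0]))-90,np.hypot(*v[:2]))
print('tipmid',(tl+tr)/2,'rootmid',(rl+rr)/2)
p=pix(a,(582-480)/8+370,190/8+170,.198);print('post',p)
v=p-(tl+tr)/2;print('post-tip yaw',np.degrees(np.arctan2(v[1],v[0])),np.hypot(*v[:2]))
E
```

```text
grip [0.51780648 0.20079678 0.08646961] [1.81559877e-06]
16.29301540837804 0.09649146468492306
16.653060225341346 0.09471869033428033
perp 17.17802563422734 0.05358813871848548
perp 15.269176179014309 0.05299500161056276
tipmid [ 0.51234417 -0.14883565  0.2       ] rootmid [ 0.60402531 -0.12172829  0.2165    ]
post [ 0.62467385 -0.11695911  0.198     ]
post-tip yaw 15.84270131890905 0.1167650235072409
```

>>> {"fn": "servo_tool", "kwargs": {"commands": [[28,[12,9,15],[0,0,0]],[28,[11.6,8.2,20],[0,0,0]],[28,[0,0,25],[0,0,0]],[28,[0,0,25],[0,0,0]],[28,[0,0,20],[0,0,0]],[28,[0,0,10],[0,0,0]],[28,[0,0,0],[0,0,0]],[28,[0,0,0],[0,0,0]]]}}

```text
t: 4.03
eef_pos: [0.5193, 0.2015, 0.1159]
tool_rot: [0.513, 0.859, 0.001, 0.001]
contact_force: [-0.0, 0.5, -0.4]
gripper_width: 0.0282
grip_force: 0.0
```

```bash
python3 - <<'E'
from h import *
d=snap('side','side2')
to((.5178,.2008,.068),118.4)
f=lambda im,x,y,w,h,s:cv2.resize(im[y:y+h,x:x+w,::-1],None,fx=s,fy=s,interpolation=cv2.INTER_CUBIC)
cv2.imwrite('pics/crop3.png',f(d['image'],260,240,100,100,6))
E
```

```text
t 4.08 tcp [519.5 201.7 116.3] yaw 118.33 zaxis [ 0.003  0.002 -1.   ] F [-0.04  0.62  0.62] w 27.8 g 0.0
  to tool shift mm [ 0.  -2.1 48.3] wz units -0.01
```

View pics/crop3.png

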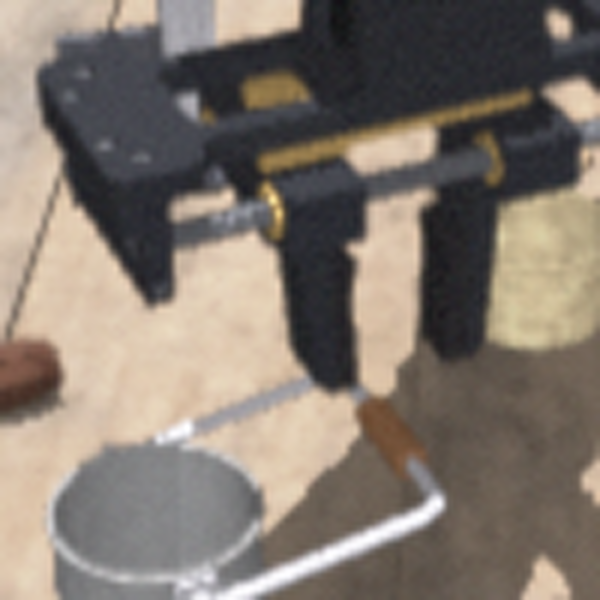

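>>> {"fn": "servo_tool", "kwargs": {"commands": [[28,[0,-1,16],[0,0,0]],[28,[0,-1,16],[0,0,0]],[28,[0,0,16],[0,0,0]],[28,[0,0,0],[0,0,0]],[8,[0,0,0],[0,0,0]],[8,[0,0,0],[0,0,0]],[8,[0,0,0],[0,0,0]],[8,[0,0,0],[0,0,0]]]}}

```text
t: 4.75
eef_pos: [0.5176, 0.2007, 0.0677]
tool_rot: [0.512, 0.859, 0.001, 0.001]
contact_force: [0.7, 1.8, -0.5]
gripper_width: 0.0103
grip_force: 29.8
```

>>> {"fn": "servo_tool", "kwargs": {"commands": [[8,[0,0,0],[0,0,0]],[8,[0,0,0],[0,0,0]],[8,[0,0,0],[0,0,0]]]}}

```text
t: 5.0
eef_pos: [0.5168, 0.2002, 0.0668]
tool_rot: [0.512, 0.859, 0.0, 0.0]
contact_force: [0.5, 0.8, 0.7]
gripper_width: 0.0104
grip_force: 29.8
```

```bash
python3 - <<'E'
from h import *
s,R=st()
# arc: grip -> upright about hinge
g=s['eef_pos']+R[:,2]*-r.grip_depth
H=np.array([.5858,.2376,.076]);print('grip',g)
e=R[:,1]*np.sign(R[0,1]);d=(H-g)@e;a0=np.arctan2(g[2]-H[2],d);L=np.hypot(d,g[2]-H[2]);print(d,a0,L)
E
```

```text
t 5.0 tcp [516.8 200.2  66.8] yaw 118.36 zaxis [ 0.001  0.    -1.   ] F [0.54 0.83 0.72] w 10.4 g 29.8
grip [0.51676262 0.20018254 0.08545487]
0.07851815696184157 0.11983937041605026 0.07908536890317178
```

>>> {"fn": "servo_tool", "kwargs": {"commands": [[8,[0,1.5,-6.9],[0,0,0]],[8,[0,1.5,-6.9],[0,0,0]],[8,[0,2.7,-6.5],[0,0,0]],[8,[0,2.7,-6.5],[0,0,0]],[8,[0,3.8,-6],[0,0,0]],[8,[0,3.8,-6],[0,0,0]],[8,[0,4.8,-5.1],[0,0,0]],[8,[0,4.8,-5.1],[0,0,0]]]}}

```text
t: 5.67
eef_pos: [0.5394, 0.2124, 0.116]
tool_rot: [0.512, 0.859, -0.0, -0.0]
contact_force: [1.1, 0.6, -1.3]
gripper_width: 0.0104
grip_force: 29.9
```

>>> {"fn": "servo_tool", "kwargs": {"commands": [[8,[0,0,0],[0,0,0]],[8,[0,0,0],[0,0,0]]]}}

```text
t: 5.83
eef_pos: [0.5393, 0.2124, 0.1157]
tool_rot: [0.512, 0.859, 0.0, 0.0]
contact_force: [0.1, 1.1, -0.0]
gripper_width: 0.01
grip_force: 29.8
```

Forces are small, so I continue the arc.

>>> {"fn": "servo_tool", "kwargs": {"commands": [[8,[0,5.6,-4.1],[0,0,0]],[8,[0,5.6,-4.1],[0,0,0]],[8,[0,6.3,-3.1],[0,0,0]],[8,[0,6.3,-3.1],[0,0,0]],[8,[0,6.8,-1.9],[0,0,0]],[8,[0,6.8,-1.9],[0,0,0]],[8,[0,6,-0.5],[0,0,0]],[8,[0,4,0],[0,0,0]]]}}

```text
t: 6.5
eef_pos: [0.5825, 0.2365, 0.1361]
tool_rot: [0.512, 0.859, 0.002, 0.001]
contact_force: [-0.7, 0.3, 10.3]
gripper_width: 0.0104
grip_force: 29.0
```

>>> {"fn": "servo_tool", "kwargs": {"commands": [[8,[0,0,0],[0,0,0]],[8,[0,0,0],[0,0,0]],[8,[0,0,0],[0,0,0]]]}}

```text
t: 6.75
eef_pos: [0.5826, 0.2365, 0.1361]
tool_rot: [0.512, 0.859, 0.002, 0.001]
contact_force: [-0.4, 0.5, 9.7]
gripper_width: 0.0101
grip_force: 29.2
```

```bash
python3 - <<'E'
from h import *
d=snap('side','side3');st()
f=lambda im,x,y,w,h,s:cv2.resize(im[y:y+h,x:x+w,::-1],None,fx=s,fy=s,interpolation=cv2.INTER_CUBIC)
cv2.imwrite('pics/crop4.png',f(d['image'],240,220,120,160,3.5))
E
```

```text
t 6.8 tcp [582.5 236.5 136.1] yaw 118.36 zaxis [ 0.004  0.003 -1.   ] F [-0.84  0.73  8.09] w 10.2 g 29.2
```

View pics/crop4.png

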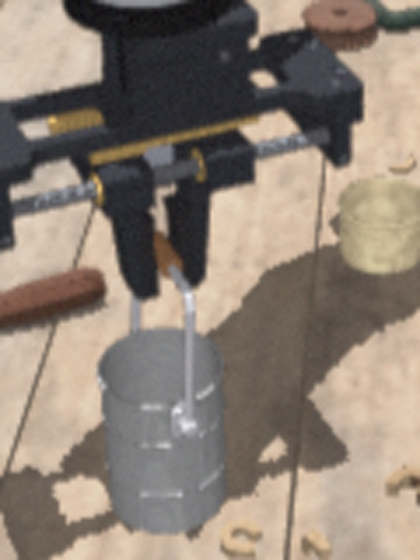

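>>> {"fn": "servo_tool", "kwargs": {"commands": [[8,[0,0,-5],[0,0,0]],[8,[0,0,-10],[0,0,0]],[8,[0,0,-13],[0,0,0]],[8,[0,0,-15],[0,0,0]],[8,[0,0,-15],[0,0,0]],[8,[0,0,-13],[0,0,0]],[8,[0,0,-10],[0,0,0]],[8,[0,0,-4],[0,0,0]]]}}

```text
t: 7.47
eef_pos: [0.5814, 0.2352, 0.2212]
tool_rot: [0.512, 0.859, 0.001, 0.001]
contact_force: [0.1, 0.0, -3.0]
gripper_width: 0.01
grip_force: 30.0
```

>>> {"fn": "servo_tool", "kwargs": {"commands": [[8,[0,0,0],[0,0,0.5]],[8,[0,0,0],[0,0,0.5]],[8,[0,0,0],[0,0,0.5]],[8,[0,0,0],[0,0,0.5]],[8,[0,0,0],[0,0,0]],[8,[0,0,0],[0,0,0]]]}}

```text
t: 7.97
eef_pos: [0.5804, 0.2345, 0.2189]
tool_rot: [0.599, 0.801, -0.0, -0.0]
contact_force: [-0.1, -0.7, -4.1]
gripper_width: 0.0102
grip_force: 30.0
```

```bash
python3 - <<'E'
from h import *
to((.4698,-.162,.220),106.4)
E
```

```text
t 7.97 tcp [580.4 234.5 218.9] yaw 106.46 zaxis [-0.001 -0.001 -1.   ] F [-0.07 -0.66 -4.13] w 10.2 g 30.0
  to tool shift mm [-348.9 -218.4   -0.7] wz units 0.01
```

>>> {"fn": "servo_tool", "kwargs": {"commands": [[8,[-5,-4,-1],[0,0,0]],[8,[-10,-8,-1],[0,0,0]],[8,[-14,-10,0],[0,0,0]],[8,[-16,-11,0],[0,0,0]],[8,[-16,-11,0],[0,0,0]],[8,[-16,-11,0],[0,0,0]],[8,[-16,-11,0],[0,0,0]],[8,[-16,-11,0],[0,0,0]]]}}

```text
t: 8.63
eef_pos: [0.5368, 0.1069, 0.2212]
tool_rot: [0.599, 0.801, -0.0, -0.0]
contact_force: [-0.4, -0.4, -2.2]
gripper_width: 0.0104
grip_force: 30.0
```

>>> {"fn": "servo_tool", "kwargs": {"commands": [[8,[-16,-11,0],[0,0,0]],[8,[-16,-11,0],[0,0,0]],[8,[-16,-11,0],[0,0,0]],[8,[-16,-11,0],[0,0,0]],[8,[-16,-11,0],[0,0,0]],[8,[-16,-11,0],[0,0,0]],[8,[-16,-11,0],[0,0,0]],[8,[-16,-11,0],[0,0,0]]]}}

```text
t: 9.3
eef_pos: [0.4884, -0.0405, 0.2213]
tool_rot: [0.599, 0.801, -0.0, 0.0]
contact_force: [-0.9, -0.3, -3.3]
gripper_width: 0.0103
grip_force: 30.0
```

>>> {"fn": "servo_tool", "kwargs": {"commands": [[8,[-16,-11,0],[0,0,0]],[8,[-16,-10,0],[0,0,0]],[8,[-16,-8,0],[0,0,0]],[8,[-16,-6,0],[0,0,0]],[8,[-14,-2,0],[0,0,0]],[8,[-11,0,0],[0,0,0]],[8,[-8,0,0],[0,0,0]],[8,[-4,0,0],[0,0,0]]]}}

```text
t: 9.97
eef_pos: [0.4824, -0.1477, 0.2212]
tool_rot: [0.6, 0.8, -0.0, 0.0]
contact_force: [-0.1, -0.7, -3.8]
gripper_width: 0.0104
grip_force: 30.0
```

>>> {"fn": "servo_tool", "kwargs": {"commands": [[8,[0,0,0],[0,0,0]],[8,[0,0,0],[0,0,0]],[8,[0,0,0],[0,0,0]],[8,[0,0,0],[0,0,0]],[8,[0,0,0],[0,0,0]],[8,[0,0,0],[0,0,0]]]}}

```text
t: 10.47
eef_pos: [0.4822, -0.146, 0.2212]
tool_rot: [0.599, 0.801, 0.0, 0.0]
contact_force: [1.0, 0.1, -3.5]
gripper_width: 0.0101
grip_force: 30.0
```

```bash
python3 - <<'E'
from h import *
to((.4698,-.162,.220),106.4)
d=snap('side','side4');t=snap('top','top4')
f=lambda im,x,y,w,h,s:cv2.resize(im[y:y+h,x:x+w,::-1],None,fx=s,fy=s,interpolation=cv2.INTER_CUBIC)
cv2.imwrite('pics/crop5.png',np.hstack([f(d['image'],260,130,100,140,4.),f(t['image'],350,170,90,140,4.)[:560]]))
E
```

```text
t 10.47 tcp [ 482.2 -146.   221.2] yaw 106.41 zaxis [ 0.  0. -1.] F [ 0.95  0.12 -3.46] w 10.1 g 30.0
  to tool shift mm [-11.8 -16.4   1.2] wz units 0.0
```

View pics/crop5.png

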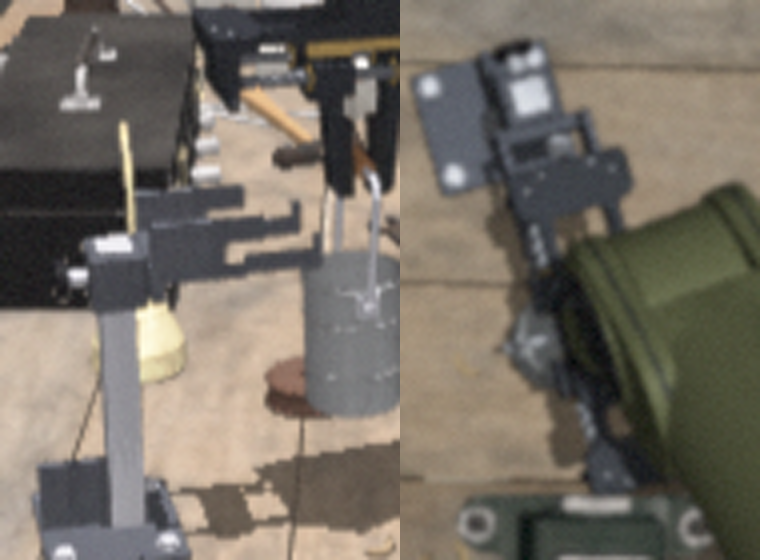

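>>> {"fn": "servo_tool", "kwargs": {"commands": [[8,[-4,0,0],[0,0,0]],[8,[-4,0,0],[0,0,0]],[8,[-3.8,2,0],[0,0,0]],[8,[0,5,0],[0,0,0]],[8,[0,7,0],[0,0,0]],[8,[0,8,0],[0,0,0]],[8,[0,8,0],[0,0,0]],[8,[0,6,0],[0,0,0]]]}}

```text
t: 11.23
eef_pos: [0.5215, -0.1468, 0.2212]
tool_rot: [0.599, 0.801, 0.001, 0.0]
contact_force: [-0.1, 0.2, -2.5]
gripper_width: 0.0103
grip_force: 30.0
```

>>> {"fn": "servo_tool", "kwargs": {"commands": [[8,[0,5,0],[0,0,0]],[8,[0,3,0],[0,0,0]],[8,[0,0,0],[0,0,0]],[8,[0,0,0],[0,0,0]],[8,[0,0,0],[0,0,0]],[8,[0,0,0],[0,0,0]],[8,[0,0,0],[0,0,0]],[8,[0,0,0],[0,0,0]]]}}

```text
t: 11.9
eef_pos: [0.5274, -0.1457, 0.2212]
tool_rot: [0.599, 0.8, -0.0, -0.0]
contact_force: [-0.2, 0.6, -4.1]
gripper_width: 0.0101
grip_force: 30.0
```

```bash
python3 - <<'E'
from h import *
to((.558,-.136,.220),106.4)
d=snap('side','side5')
f=lambda im,x,y,w,h,s:cv2.resize(im[y:y+h,x:x+w,::-1],None,fx=s,fy=s,interpolation=cv2.INTER_CUBIC)
cv2.imwrite('pics/crop6.png',f(d['image'],280,150,100,75,8.))
E
```

```text
t 11.9 tcp [ 527.4 -145.7  221.2] yaw 106.35 zaxis [-0. -0. -1.] F [-0.21  0.62 -4.07] w 10.1 g 30.0
  to tool shift mm [ 0.7 32.1  1.2] wz units -0.01
```

View pics/crop6.png

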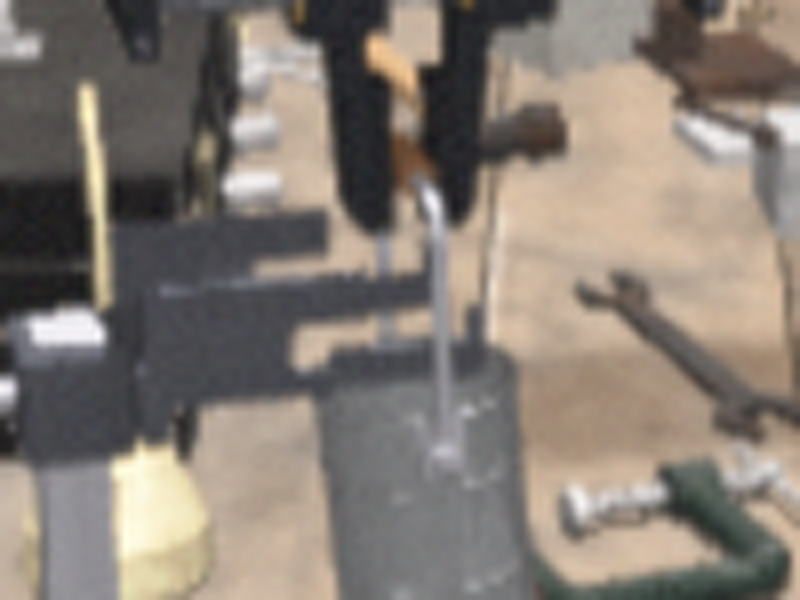

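>>> {"fn": "servo_tool", "kwargs": {"commands": [[8,[0.7,0,5],[0,0,0]],[8,[0,0,6],[0,0,0]],[8,[0,0,6],[0,0,0]],[8,[0,0,4],[0,0,0]],[8,[0,0,3],[0,0,0]],[8,[0,0,2],[0,0,0]],[8,[0,0,1],[0,0,0]],[8,[0,0,1],[0,0,0]]]}}

```text
t: 12.62
eef_pos: [0.5274, -0.1448, 0.193]
tool_rot: [0.599, 0.801, -0.0, -0.0]
contact_force: [0.4, 0.7, -3.1]
gripper_width: 0.01
grip_force: 30.0
```

>>> {"fn": "servo_tool", "kwargs": {"commands": [[8,[0,0,1],[0,0,0]],[8,[0,0,1],[0,0,0]],[8,[0,0,0],[0,0,0]]]}}

```text
t: 12.87
eef_pos: [0.5276, -0.1448, 0.1912]
tool_rot: [0.599, 0.801, 0.0, 0.0]
contact_force: [0.7, 0.4, -4.5]
gripper_width: 0.0101
grip_force: 30.0
```

>>> {"fn": "servo_tool", "kwargs": {"commands": [[8,[0,0,1],[0,0,0]],[8,[0,0,1],[0,0,0]],[8,[0,0,0],[0,0,0]]]}}

```text
t: 13.12
eef_pos: [0.5274, -0.1448, 0.189]
tool_rot: [0.599, 0.801, -0.0, -0.0]
contact_force: [-0.4, -0.6, -3.5]
gripper_width: 0.0104
grip_force: 30.0
```

>>> {"fn": "servo_tool", "kwargs": {"commands": [[8,[0,0,1],[0,0,0]],[8,[0,0,1],[0,0,0]],[8,[0,0,0],[0,0,0]]]}}

```text
t: 13.37
eef_pos: [0.5273, -0.1448, 0.187]
tool_rot: [0.599, 0.801, -0.0, -0.0]
contact_force: [-0.7, 1.8, -3.4]
gripper_width: 0.0104
grip_force: 30.0
```

>>> {"fn": "servo_tool", "kwargs": {"commands": [[8,[0,0,1],[0,0,0]],[8,[0,0,1],[0,0,0]],[8,[0,0,1],[0,0,0]],[8,[0,0,0],[0,0,0]]]}}

```text
t: 13.7
eef_pos: [0.5274, -0.1447, 0.184]
tool_rot: [0.599, 0.801, -0.0, -0.0]
contact_force: [-0.5, 0.1, -2.9]
gripper_width: 0.0102
grip_force: 30.0
```

>>> {"fn": "servo_tool", "kwargs": {"commands": [[8,[0,0,1],[0,0,0]],[8,[0,0,1],[0,0,0]],[8,[0,0,0],[0,0,0]]]}}

```text
t: 13.95
eef_pos: [0.5273, -0.1448, 0.1819]
tool_rot: [0.599, 0.801, -0.0, -0.0]
contact_force: [-0.2, -0.4, -2.8]
gripper_width: 0.0103
grip_force: 30.0
```

>>> {"fn": "servo_tool", "kwargs": {"commands": [[8,[0,0,1],[0,0,0]],[8,[0,0,0],[0,0,0]],[8,[0,0,0],[0,0,0]]]}}

```text
t: 14.2
eef_pos: [0.5275, -0.1448, 0.1811]
tool_rot: [0.599, 0.801, -0.0, -0.0]
contact_force: [0.5, 0.5, -2.9]
gripper_width: 0.0103
grip_force: 30.0
```

>>> {"fn": "servo_tool", "kwargs": {"commands": [[8,[0,0,1],[0,0,0]],[8,[0,0,0],[0,0,0]],[8,[0,0,0],[0,0,0]]]}}

```text
t: 14.45
eef_pos: [0.5275, -0.1447, 0.1802]
tool_rot: [0.599, 0.801, 0.0, 0.0]
contact_force: [-0.1, 0.1, -2.8]
gripper_width: 0.0103
grip_force: 30.0
```

>>> {"fn": "servo_tool", "kwargs": {"commands": [[8,[0,0,1],[0,0,0]],[8,[0,0,0],[0,0,0]],[8,[0,0,0],[0,0,0]]]}}

```text
t: 14.7
eef_pos: [0.5274, -0.1448, 0.1791]
tool_rot: [0.599, 0.801, -0.0, -0.0]
contact_force: [0.0, -0.5, -4.4]
gripper_width: 0.0102
grip_force: 30.0
```

>>> {"fn": "servo_tool", "kwargs": {"commands": [[8,[0,0,0.7],[0,0,0]],[8,[0,0,0],[0,0,0]],[8,[0,0,0],[0,0,0]]]}}

```text
t: 14.95
eef_pos: [0.5275, -0.1448, 0.1785]
tool_rot: [0.599, 0.801, -0.0, 0.0]
contact_force: [0.5, 0.5, -4.0]
gripper_width: 0.0105
grip_force: 30.0
```

>>> {"fn": "servo_tool", "kwargs": {"commands": [[8,[0,0,0.7],[0,0,0]],[8,[0,0,0],[0,0,0]],[8,[0,0,0],[0,0,0]]]}}

```text
t: 15.2
eef_pos: [0.5276, -0.1448, 0.1781]
tool_rot: [0.599, 0.801, 0.0, 0.0]
contact_force: [-1.5, 0.5, 2.0]
gripper_width: 0.0101
grip_force: 29.7
```

Contact with the shelf at TCP z ≈ 0.1783. I'll raise about 1.3 mm and slide back under the keepers.

>>> {"fn": "servo_tool", "kwargs": {"commands": [[8,[0,0,-1.3],[0,0,0]],[8,[0,0,0],[0,0,0]],[8,[0,2,0],[0,0,0]],[8,[0,2,0],[0,0,0]],[8,[0,2,0],[0,0,0]],[8,[0,2,0],[0,0,0]],[8,[0,1,0],[0,0,0]],[8,[0,0,0],[0,0,0]]]}}

```text
t: 15.87
eef_pos: [0.5365, -0.142, 0.179]
tool_rot: [0.599, 0.801, 0.0, 0.0]
contact_force: [-0.1, 0.3, -3.4]
gripper_width: 0.0103
grip_force: 30.0
```

>>> {"fn": "servo_tool", "kwargs": {"commands": [[8,[0,1,0],[0,0,0]],[8,[0,1,0],[0,0,0]],[8,[0,1,0],[0,0,0]],[8,[0,1,0],[0,0,0]],[8,[0,1,0],[0,0,0]],[8,[0,0,0],[0,0,0]]]}}

```text
t: 16.37
eef_pos: [0.5412, -0.1407, 0.1791]
tool_rot: [0.599, 0.801, 0.0, 0.0]
contact_force: [-0.6, -0.8, -3.2]
gripper_width: 0.0104
grip_force: 30.0
```

>>> {"fn": "servo_tool", "kwargs": {"commands": [[8,[0,1,0],[0,0,0]],[8,[0,1,0],[0,0,0]],[8,[0,1,0],[0,0,0]],[8,[0,1,0],[0,0,0]],[8,[0,1,0],[0,0,0]],[8,[0,1,0],[0,0,0]],[8,[0,0,0],[0,0,0]]]}}

```text
t: 16.95
eef_pos: [0.5469, -0.139, 0.1791]
tool_rot: [0.599, 0.801, 0.0, 0.0]
contact_force: [-0.4, -0.4, -3.0]
gripper_width: 0.0104
grip_force: 30.0
```

```bash
python3 - <<'E'
from h import *
to((.558,-.136,.1735),106.4)
E
```

```text
t 16.95 tcp [ 546.9 -139.   179.1] yaw 106.37 zaxis [ 0.  0. -1.] F [-0.44 -0.4  -3.01] w 10.4 g 30.0
  to tool shift mm [-0.2 11.5  5.6] wz units -0.01
```

>>> {"fn": "servo_tool", "kwargs": {"commands": [[8,[0,1,0],[0,0,0]],[8,[0,1,0],[0,0,0]],[8,[0,1,0],[0,0,0]],[8,[0,1,0],[0,0,0]],[8,[0,1,0],[0,0,0]],[8,[0,1,0],[0,0,0]],[8,[0,0,0],[0,0,0]]]}}

```text
t: 17.53
eef_pos: [0.5527, -0.1373, 0.1791]
tool_rot: [0.599, 0.801, 0.0, 0.0]
contact_force: [-0.1, -0.9, -3.4]
gripper_width: 0.0102
grip_force: 30.0
```

>>> {"fn": "servo_tool", "kwargs": {"commands": [[8,[0,1,0],[0,0,0]],[8,[0,1,0],[0,0,0]],[8,[0,1,0],[0,0,0]],[8,[0,1,0],[0,0,0]],[8,[0,1,0],[0,0,0]],[8,[0,0,0],[0,0,0]],[8,[0,0,0],[0,0,0]]]}}

```text
t: 18.12
eef_pos: [0.5573, -0.136, 0.1791]
tool_rot: [0.599, 0.801, 0.0, 0.0]
contact_force: [-0.3, -0.2, -4.2]
gripper_width: 0.0102
grip_force: 30.0
```

>>> {"fn": "servo_tool", "kwargs": {"commands": [[8,[0,0,1],[0,0,0]],[8,[0,0,0.5],[0,0,0]],[8,[0,0,0],[0,0,0]],[8,[0,0,0],[0,0,0]]]}}

```text
t: 18.45
eef_pos: [0.5574, -0.136, 0.1777]
tool_rot: [0.599, 0.801, 0.0, 0.0]
contact_force: [-0.3, -0.0, -3.0]
gripper_width: 0.0104
grip_force: 30.0
```

Below shelf contact height with no force, so the wire is over the notch. I lower further.

>>> {"fn": "servo_tool", "kwargs": {"commands": [[8,[0,0,1],[0,0,0]],[8,[0,0,0],[0,0,0]],[8,[0,0,0],[0,0,0]]]}}

```text
t: 18.7
eef_pos: [0.5579, -0.1359, 0.1768]
tool_rot: [0.599, 0.801, 0.001, 0.001]
contact_force: [0.8, 0.3, -2.1]
gripper_width: 0.01
grip_force: 29.9
```

>>> {"fn": "servo_tool", "kwargs": {"commands": [[8,[0,0,1],[0,0,0]],[8,[0,0,0],[0,0,0]],[8,[0,0,0],[0,0,0]]]}}

```text
t: 18.95
eef_pos: [0.5581, -0.1358, 0.1758]
tool_rot: [0.599, 0.801, 0.001, 0.001]
contact_force: [3.6, 1.0, -1.8]
gripper_width: 0.0104
grip_force: 29.9
```

>>> {"fn": "servo_tool", "kwargs": {"commands": [[8,[0,0,1],[0,0,0]],[8,[0,0,0],[0,0,0]],[8,[0,0,0],[0,0,0]]]}}

```text
t: 19.2
eef_pos: [0.5581, -0.1357, 0.1748]
tool_rot: [0.599, 0.801, 0.001, 0.001]
contact_force: [4.3, 1.5, -2.6]
gripper_width: 0.0105
grip_force: 30.0
```

>>> {"fn": "servo_tool", "kwargs": {"commands": [[8,[0,0,0.7],[0,0,0]],[8,[0,0,0],[0,0,0]],[8,[0,0,0],[0,0,0]]]}}

```text
t: 19.45
eef_pos: [0.5581, -0.1357, 0.1742]
tool_rot: [0.599, 0.801, 0.001, 0.001]
contact_force: [5.5, 1.7, -2.3]
gripper_width: 0.0105
grip_force: 29.9
```

The front wall of the notch pushes the wire towards +x, so I move 2.5 mm further back.

>>> {"fn": "servo_tool", "kwargs": {"commands": [[8,[0,1,0],[0,0,0]],[8,[0,1,0],[0,0,0]],[8,[0,0.5,0],[0,0,0]],[8,[0,0,0],[0,0,0]],[8,[0,0,0],[0,0,0]]]}}

```text
t: 19.87
eef_pos: [0.5583, -0.1357, 0.1734]
tool_rot: [0.599, 0.8, -0.001, -0.001]
contact_force: [-1.1, 0.4, -1.0]
gripper_width: 0.0102
grip_force: 29.9
```

>>> {"fn": "servo_tool", "kwargs": {"commands": [[8,[0,0,0.5],[0,0,0]],[8,[0,0,0],[0,0,0]],[8,[0,0,0],[0,0,0]]]}}

```text
t: 20.12
eef_pos: [0.5584, -0.1357, 0.1732]
tool_rot: [0.599, 0.8, -0.001, -0.001]
contact_force: [-3.0, -1.3, 0.8]
gripper_width: 0.0102
grip_force: 29.8
```

>>> {"fn": "servo_tool", "kwargs": {"commands": [[8,[0,0,0.5],[0,0,0]],[8,[0,0,0],[0,0,0]],[8,[0,0,0],[0,0,0]]]}}

```text
t: 20.37
eef_pos: [0.5586, -0.1357, 0.173]
tool_rot: [0.599, 0.8, -0.001, -0.001]
contact_force: [-5.3, -1.2, 4.7]
gripper_width: 0.0103
grip_force: 29.5
```

>>> {"fn": "servo_tool", "kwargs": {"commands": [[8,[0,-1,-0.6],[0,0,0]],[8,[0,0,0],[0,0,0]],[8,[0,0,0],[0,0,0]]]}}

```text
t: 20.62
eef_pos: [0.5588, -0.1357, 0.1733]
tool_rot: [0.599, 0.801, 0.0, 0.0]
contact_force: [-1.9, 0.5, -0.6]
gripper_width: 0.0098
grip_force: 29.8
```

```bash
python3 - <<'E'
from h import *
st()
d=snap('side','side6')
f=lambda im,x,y,w,h,s:cv2.resize(im[y:y+h,x:x+w,::-1],None,fx=s,fy=s,interpolation=cv2.INTER_CUBIC)
cv2.imwrite('pics/crop7.png',f(d['image'],270,150,100,75,8.))
E
```

```text
t 20.62 tcp [ 558.8 -135.7  173.3] yaw 106.36 zaxis [ 0.  0. -1.] F [-1.87  0.46 -0.58] w 9.8 g 29.8
```

View pics/crop7.png

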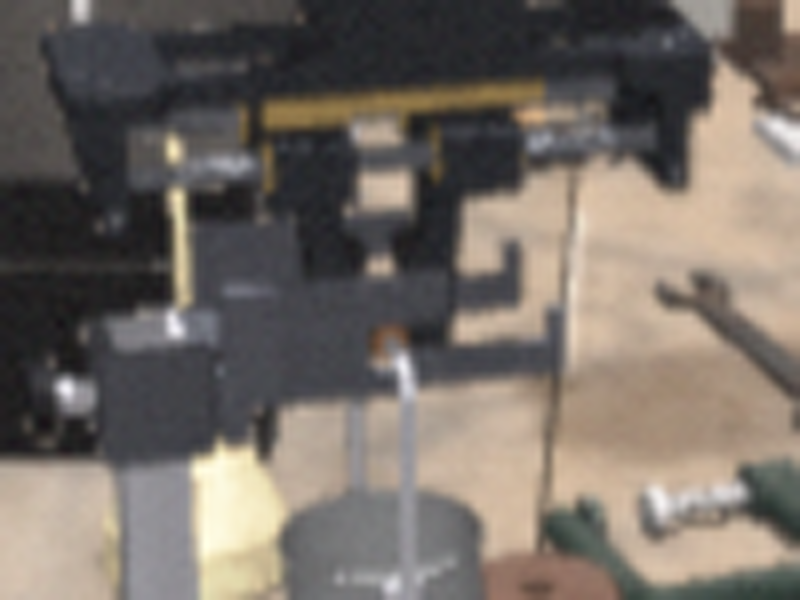

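The wire sits in the notch under the keeper at (400,350), with both legs outside the prongs. I release a little and withdraw upwards.

>>> {"fn": "servo_tool", "kwargs": {"commands": [[14,[0,0,0],[0,0,0]],[18,[0,0,0],[0,0,0]],[18,[0,0,0],[0,0,0]],[18,[0,0,0],[0,0,0]],[18,[0,0,0],[0,0,0]]]}}

```text
t: 21.08
eef_pos: [0.5591, -0.1355, 0.1736]
tool_rot: [0.599, 0.801, 0.0, 0.0]
contact_force: [-0.5, -0.0, -0.2]
gripper_width: 0.0179
grip_force: 0.0
```

```bash
python3 -c "
from h import *
st()"
```

```text
t 21.08 tcp [ 559.1 -135.5  173.6] yaw 106.36 zaxis [ 0.001  0.    -1.   ] F [-0.52 -0.01 -0.23] w 17.9 g 0.0
```

>>> {"fn": "servo_tool", "kwargs": {"commands": [[18,[0,0,-2],[0,0,0]],[18,[0,0,-3],[0,0,0]],[18,[0,0,-4],[0,0,0]],[18,[0,0,-4],[0,0,0]],[18,[0,0,-5],[0,0,0]],[18,[0,0,-5],[0,0,0]],[18,[0,0,-5],[0,0,0]],[18,[0,0,-5],[0,0,0]]]}}

```text
t: 21.75
eef_pos: [0.5587, -0.1356, 0.2072]
tool_rot: [0.599, 0.801, 0.0, 0.0]
contact_force: [-0.6, 0.0, -0.4]
gripper_width: 0.0179
grip_force: 0.0
```

>>> {"fn": "servo_tool", "kwargs": {"commands": [[18,[0,0,-10],[0,0,0]],[18,[0,0,-20],[0,0,0]],[18,[0,0,-20],[0,0,0]],[18,[0,0,-20],[0,0,0]],[18,[0,0,-20],[0,0,0]],[18,[0,0,-20],[0,0,0]],[18,[0,0,-20],[0,0,0]],[18,[0,0,0],[0,0,0]]]}}

```text
t: 22.42
eef_pos: [0.5608, -0.135, 0.3411]
tool_rot: [0.599, 0.801, 0.002, 0.003]
contact_force: [0.6, 1.1, -0.2]
gripper_width: 0.0184
grip_force: 0.0
```

>>> {"fn": "servo_tool", "kwargs": {"commands": [[18,[0,0,0],[0,0,0]],[18,[0,0,0],[0,0,0]],[18,[0,0,0],[0,0,0]],[18,[0,0,0],[0,0,0]],[18,[0,0,0],[0,0,0]],[18,[0,0,0],[0,0,0]],[18,[0,0,0],[0,0,0]],[18,[0,0,0],[0,0,0]]]}}

```text
t: 23.08
eef_pos: [0.5586, -0.1356, 0.3363]
tool_rot: [0.599, 0.801, -0.0, -0.0]
contact_force: [-0.4, -0.5, -0.0]
gripper_width: 0.0181
grip_force: 0.0
```

```bash
python3 - <<'E'
from h import *
st()
a=snap('side','side7')['image'];b=snap('side','side8')['image']
print('motion',np.abs(a.astype(int)-b)[170:300,280:380].mean())
f=lambda im,x,y,w,h,s:cv2.resize(im[y:y+h,x:x+w,::-1],None,fx=s,fy=s,interpolation=cv2.INTER_CUBIC)
cv2.imwrite('pics/crop8.png',f(b,260,150,110,120,5.))
E
```

```text
t 23.08 tcp [ 558.6 -135.6  336.3] yaw 106.37 zaxis [-0.  0. -1.] F [-0.39 -0.49 -0.01] w 18.1 g 0.0
motion 1.7644871794871795
```

View pics/crop8.png

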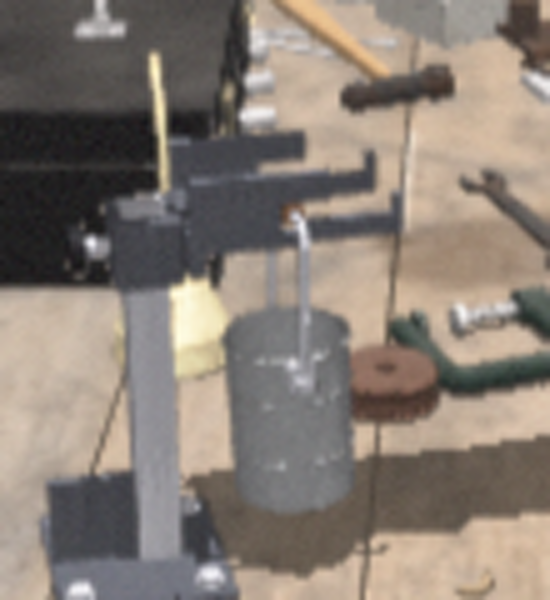

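The pail hangs upright on both prongs, wire in the notch at (297,220). I let it settle, then hand in.

>>> {"fn": "servo_tool", "kwargs": {"commands": [[18,[0,0,0],[0,0,0]],[18,[0,0,0],[0,0,0]],[18,[0,0,0],[0,0,0]],[18,[0,0,0],[0,0,0]],[18,[0,0,0],[0,0,0]],[18,[0,0,0],[0,0,0]],[18,[0,0,0],[0,0,0]],[18,[0,0,0],[0,0,0]]]}}

```text
t: 23.85
eef_pos: [0.5587, -0.1356, 0.3365]
tool_rot: [0.599, 0.801, -0.0, 0.0]
contact_force: [0.3, 0.7, -0.5]
gripper_width: 0.0177
grip_force: 0.0
```

>>> {"fn": "servo_tool", "kwargs": {"commands": [[18,[0,0,0],[0,0,0]],[18,[0,0,0],[0,0,0]],[18,[0,0,0],[0,0,0]],[18,[0,0,0],[0,0,0]],[18,[0,0,0],[0,0,0]],[18,[0,0,0],[0,0,0]],[18,[0,0,0],[0,0,0]],[18,[0,0,0],[0,0,0]]]}}

```text
t: 24.52
eef_pos: [0.5587, -0.1356, 0.3365]
tool_rot: [0.599, 0.801, -0.0, 0.0]
contact_force: [-0.1, -0.8, -1.1]
gripper_width: 0.0179
grip_force: 0.0
```

```bash
python3 -c "
from plant import r
print(r.finish_job())"
```

```text
the job is handed in; nothing more can be done
None
```

The small grey pail hangs upright on both prongs with its bail wire in the notches, the arm is clear, and the job was handed in at about 24.5 s (no verdict was returned).

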